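# Rake stirring rods into the grooves of their tray

### The job

Take the rake from its mat and comb the loose steel rods in the tray into its grooves, one rod fully down in each: set the rake's teeth down on the bare strip at the side of the tray nearer the rake, and draw it across all the grooves onto the bare strip at the other end, with its teeth kept lightly on the bed the whole way and never pressed hard; where a rod catches, ease back and come again rather than force it. Then stand the rake back on the middle of its mat and let go; do not touch the rods with the gripper and leave the other things on the bench alone.

Things in the scene. Friction and masses are not known exactly. Their poses are not given: they have to be found in the camera images.
- tray: White tray, 146 x 282 mm outside, walls 42 mm high and 7 mm thick, fixed to the table. Origin: centre of its underside. x runs along the grooves of the blue bed inside, y across them (combing direction). The bed (130 x 266 mm) lies on firm rubber feet (gives 1 mm per 8 N); its top is 28 to 36 mm above the table, different each time and not measured: feel for it.
- tray_start (a point): Middle of the bed's bare start strip, projected down to table height. The strip runs from tray y = -133 to -59.5 mm; this point is at y = -96.5. Axes as the tray.
- tray_grooves (a point): Middle of the grooved part, projected down to table height (tray y = 13 mm). Seven straight grooves along tray x, 13 mm wide, 10.5 mm deep, 22 mm apart, centres at tray y = -53, -31, -9, 13, 35, 57, 79 mm, with flat 9 mm crests level with the strips. A rod can catch on a crest or on another rod and block the rake: backing off some 6 mm frees it. Axes as the tray.
- tray_end (a point): Middle of the bed's bare end strip, projected down to table height (tray y = 109.5 mm). The strip runs from tray y = 85.5 to 133 mm. Axes as the tray. The four equal rods are polished steel, 10 mm diameter, 100 mm long, round ends, about 60 g; they start askew on top of the grooved part, at tray y from -80 to 80 mm; their poses are not measured. Down in a groove a rod lies just below the crests.
- rake_grip (a point): Centre of the rake's upright black handle (36 mm along its x, 20 mm thick along its y, 60 mm tall), 67 mm above the bottom of the teeth and 30 mm above the aluminium head (112 x 40 mm, 12 thick). z points up. The rake weighs 0.22 kg, is the same to either side and stands by itself on its teeth.
- rake_foot (a point): Point midway under the rake, level with the bottom of its five teeth: blades 25 mm apart along its x (from -50 to 50 mm), each 6 mm wide, 40 mm long along y and 25 mm tall, with round 4 mm runners underneath, 45 mm long, that slide over the grooves without dropping in. It pushes rods with the row of blade ends, along its y. 2 to 6 N on the bed is plenty.
- mat: Rake's black rubber mat, 150 x 84 x 4 mm, fixed on the table; origin at the centre of its underside; its x is the long side. The rake starts on it, about central, its x along the mat's x.
- jar: Bystander: small white jar, 34 diameter and 45 tall mm. Leave alone.
- marker: Bystander: black marker pen, 135 long and 12 thick mm. Leave alone.
Not all that is in view belongs to the job. Of the things that look like the mat, the smaller one is meant. Several things look just like the part that bears rake_grip: the one meant starts farthest to the robot's right.

How it is judged:
By the outcome, as a careful person would: the job done as asked, in the order asked, and still so for the second after the job is handed in, with the robot touching nothing.
It also fails if it takes over 64 s, if anything falls off the work surface, if the arm or the gripper's body presses on something with over 40 N, if the wrist force passes 120 N, or if a joint passes its speed limit or range.

### The arm

A 6-joint arm with a two-finger parallel gripper is mounted at the origin on the work surface. World frame = base frame: x ahead of the robot, y to its left, z up, the work surface at z = 0. Lengths are in m, angles in rad, forces in N, time in s.
With the tool pointing down it reaches from about 0.375 to 0.925 m from the base axis. Payload 5.7 kg.
Tool frame: the origin (TCP) lies at the very end of the fingers, on their centre line; the grasp point (between the pads) lies 19 mm behind it; z points along the fingers, y is the line along which they close (so a half turn about z gives the same grasp; the last joint's range is limited). The gripper opens to 85 mm and grips with 20 to 120 N. Pads are 22 mm wide; open, the fingers measure 114 mm over their backs; the gripper's body (76 mm by 85 mm) begins 54 mm behind the grasp point. The pads swing forward as they close: fully open they stand 13 mm farther back than shut.
Start: joints at [1.18, 0.359, 1.51, -0, 1.272, -0.115], TCP at [0.163, 0.577, 0.231] pointing down, gripper open.
Joint ranges: [-2.97, 2.97], [-1.01, 2.36], [0.21, 2.38], [-0.96, 4.11], [0.2, 2.71], [-2.98, 2.98]. Speed limits (rad/s): [2.39, 2.39, 3.14, 3.14, 3.14, 3.14].

### API

Orientations are given as a rotation vector (axis times angle).
In Python, from rig import * gives the robot as it stands.
- The arm moves only by the tool send_rows, never from a script. Its argument "rows" is a list of rows, each a list of 7 numbers: the turn, a rotation vector about the tool's x, y, z in degrees, then the shift along the tool's x, y, z in m, then the gripper command: -1 is fully open, 1 is shut, values between are in proportion. In form: [[rx, ry, rz, dx, dy, dz, fingers], ...]. A call has 1 to 5 rows; each row is the pose to reach, as a shift and turn from the pose commanded when the call began, along the tool's axes at that moment; what a row does not reach only later rows make up. A row lasts 1/12 s, in which the tool goes at most 41.7 mm and 7.16 degrees, less where a joint would pass 70% of its speed; a pose out of reach is approached as far as the arm can. A call with a gripper value outside its range is refused whole. The fingers move at their own pace and stop on an object; "squeeze" is the grip in N (left out, the last holds). Time passes only in rows, so rows that repeat a pose let the fingers close. It gives the time, the measured TCP pose, the force, the opening and the grip force at its end, in the units of the state.
- get_obs(): the state, without advancing time (a new reading comes with each control period).
- camera(name): name is "side" or "top" or "wrist"; returns a dict with "image" (480x640x3 uint8, blue, green, red), "fx", "fy", "cx", "cy" (pixels), "camera_from_world" (4x4, takes a point from world to camera coordinates). Camera axes: x right, y down, z forward; pixel columns grow to the right and rows downward; lengths in m; the calibration is good to about 2 mm. The wrist camera is an equidistant fisheye: a pixel r from the principal point sees the ray r / f radians off the axis. A picture is of the moment at which its call begins. There is no depth.
- finish_job(): hands the job in; it is judged then, once.
Trained networks look in a picture, given as the dict that the camera call returned (one of the last four; its "shot" number tells which), for a name from the list of things; names that differ only in an ending like _2 or _b are one class to them, and where a whole thing is asked for, a point or a joint stands for the part that bears it (a point fixed in the world has none). Each returns a list of dicts, best first, with "score" (0 to 1); they miss things now and then, are a little off and sometimes report something else, mostly with a low value. They report only what shows in the picture. A call takes as long as a camera call. They do not tell look-alikes from the thing itself.
- regions_of(picture, query): "pixels" (480x640 bool, what is visible of it) and "extent" ([left, top, right, bottom] in pixels, round what is visible of it).
The state is a dict: "time": time; "joints": joint angles; "dq": joint speeds; "tau": joint torques, N m; "tcp_pos": TCP position; "eef_rot": TCP orientation; "contact_force": force on the tool from outside, world axes, zero at the start; "moment": the same for the moment, N m; "finger_gap": finger opening in m; "finger_force": force on a finger pad.
Only numpy, scipy, OpenCV 4.12 (cv2) and the standard library are available. Lean on these libraries where they do the work, as an engineer would, in place of code of your own. Each camera call takes 0.05 s, during which the arm holds its last target. There are 200 camera calls.

## Working session

There is one attempt and no reset: what is moved stays moved. The work goes in short steps, Python scripts to look and compute and a tool call to move; the robot and the scene stay as the last step left them, time stands still between calls to the robot, and variables do not carry over. Pictures are saved under pics/ and viewed, at most 10 in all, crops included, and the job is handed in when it is done.

Besides the shell and the picture viewer there is one more tool, called after "Request:" as name([rows], argument=value, ...), one row to a line, values as JSON. send_rows: Moves the arm, as the interface text tells. Its arguments: {"type":"object","properties":{"rows":{"type":"array"},"squeeze":{"type":"number"}},"required":["rows"]}

```bash
mkdir -p pics; ls; cat > h.py <<'E'
from rig import *
import numpy as np, cv2
from scipy.spatial.transform import Rotation as R
def ray(c,u,v):
    # returns origin, dir in world (pinhole)
    T=np.array(c["camera_from_world"]); Rm=T[:3,:3]; t=T[:3,3]
    d=Rm.T@np.array([(u-c["cx"])/c["fx"],(v-c["cy"])/c["fy"],1.])
    return -Rm.T@t, d
def onz(c,u,v,z):
    o,d=ray(c,u,v); return o+d*(z-o[2])/d[2]
def proj(c,p):
    T=np.array(c["camera_from_world"]); q=T[:3,:3]@np.array(p)+T[:3,3]
    return np.array([c["fx"]*q[0]/q[2]+c["cx"],c["fy"]*q[1]/q[2]+c["cy"]])
E
python3 - <<'E'
from h import *
o=get_obs(); print(o["tcp_pos"],o["eef_rot"],o["time"])
t=camera("top"); cv2.imwrite("pics/top0.png",t["image"])
s=camera("side"); cv2.imwrite("pics/side0.png",s["image"])
for c,n in((t,"top"),(s,"side")):
    T=np.array(c["camera_from_world"]); print(n,(-T[:3,:3].T@T[:3,3]).round(3),T[2,:3].round(3),T[0,:3].round(3),c["fx"])
    for q in("tray","rake_grip","mat","jar","marker"):
        for r in regions_of(c,q):
            e=r["extent"]; m=np.argwhere(r["pixels"]); 
            if r["score"]<.2: continue
            rc=cv2.minAreaRect(m[:,::-1].astype(np.float32))
            print(n,q,round(r["score"],2),e,len(m),rc, onz(c,*rc[0],0.0).round(3))
E
```

```text
pics
[0.16312087 0.57666392 0.23043424] [-4.31844037e-01 -3.11128036e+00  2.87127556e-03] 0.0
top [ 0.377 -0.157  1.346] [ 0.138 -0.017 -0.99 ] [ 0.025 -0.999  0.021] 455.827664343182
top tray 0.64 [173.9, 207.5, 277.2, 262.7] 1188 ((225.27821350097656, 233.85284423828125), (101.20360565185547, 53.5974235534668), 3.094058036804199) [0.57  0.081 0.   ]
top rake_grip 0.82 [330.4, 216.1, 349.6, 255.8] 519 ((338.72454833984375, 234.9415740966797), (14.317790985107422, 38.41792678833008), 11.9761323928833) [ 0.576 -0.257  0.   ]
top rake_grip 0.69 [271.9, 272.2, 291.7, 313.4] 622 ((280.803466796875, 293.64141845703125), (41.107513427734375, 15.944732666015625), 85.2363510131836) [ 0.398 -0.09   0.   ]
top mat 0.75 [321.0, 210.5, 356.7, 263.7] 825 ((338.0270080566406, 234.83782958984375), (27.947826385498047, 49.648494720458984), 9.462321281433105) [ 0.576 -0.255  0.   ]
top mat 0.64 [484.7, 261.4, 525.8, 339.2] 2836 ((505.2439270019531, 297.80487060546875), (40.6388053894043, 73.10568237304688), 6.34019136428833) [ 0.402 -0.752  0.   ]
top mat 0.41 [174.0, 208.5, 275.6, 264.2] 896 ((224.9
[... 988 characters left out ...]
08607482910156, 93.51183319091797), 86.34777069091797) [ 0.403 -0.753  0.   ]
side mat 0.64 [305.2, 274.0, 357.4, 288.7] 583 ((329.5018005371094, 278.0364990234375), (16.346418380737305, 48.649471282958984), 87.20729064941406) [ 0.578 -0.258  0.   ]
side mat 0.5 [306.2, 250.0, 342.6, 280.0] 619 ((327.4727783203125, 263.435791015625), (36.30416488647461, 27.134557723999023), 3.5763344764709473) [ 0.59  -0.179  0.   ]
side jar 0.46 [353.2, 238.8, 365.0, 257.0] 137 ((358.5, 247.0), (14.0, 9.0), 90.0) [ 0.717 -0.109  0.   ]
side marker 0.37 [258.4, 182.3, 279.3, 192.8] 68 ((268.3111267089844, 185.19313049316406), (3.275609254837036, 22.994775772094727), 58.392494201660156) [ 0.468  0.443 -0.   ]
```

```bash
python3 - <<'E'
import cv2
t=cv2.imread("pics/top0.png")[180:330,150:370]
cv2.imwrite("pics/topc.png",cv2.resize(t,None,fx=3.6,fy=3.6,interpolation=cv2.INTER_CUBIC)[:, :800])
s=cv2.imread("pics/side0.png")[170:300,220:390]
cv2.imwrite("pics/sidec.png",cv2.resize(s,None,fx=4.5,fy=4.5,interpolation=cv2.INTER_CUBIC))
E
```

```text
(no output)
```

View pics/topc.png

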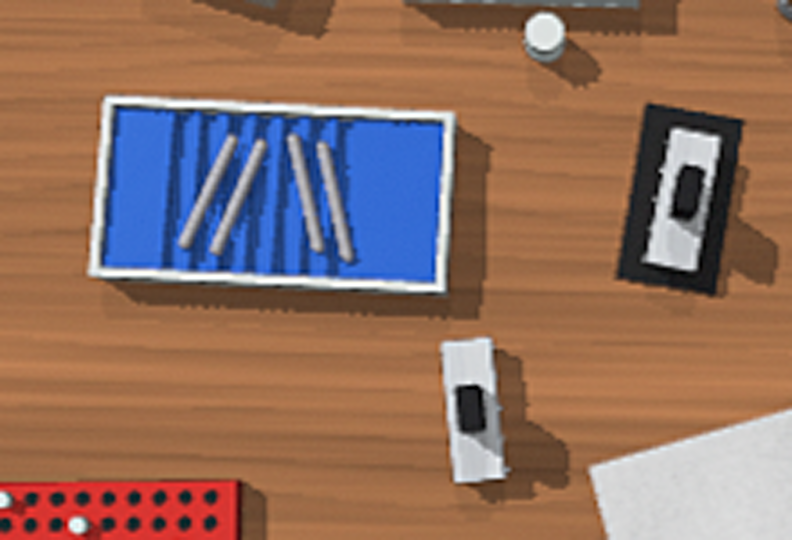

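View pics/sidec.png

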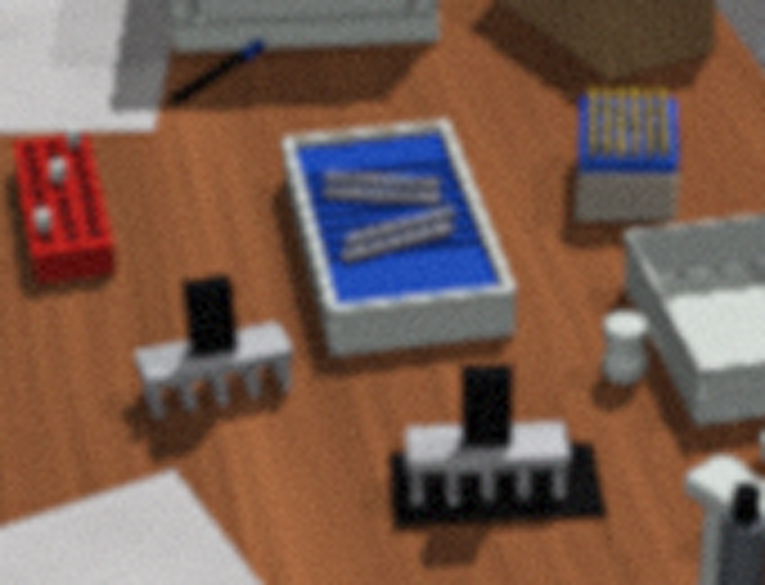

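The tray has its start strip on the right, at crop (350-445, 120-285). Four rods lie askew over the left and middle grooves. The right-most rake stands on its mat at crop (680, 200), and the look-alike rake is at (470, 410). Next I'll measure the poses.

```bash
cat > m.py <<'E'
from h import *
from scipy.optimize import least_squares
def fitrect(views,L,W,z):  # views: list of (cam, pts4 pixels); corners order (+x+y),(-x+y),(-x-y),(+x-y)
    loc=np.array([[L/2,W/2],[-L/2,W/2],[-L/2,-W/2],[L/2,-W/2]])
    def f(p):
        c,s=np.cos(p[2]),np.sin(p[2]); r=[]
        for cam,pts in views:
            for l,q in zip(loc,pts):
                r+=list(proj(cam,[p[0]+c*l[0]-s*l[1],p[1]+s*l[0]+c*l[1],z])-q)
        return r
    p0=list(onz(views[0][0],*np.mean(views[0][1],0),z)[:2])+[0]
    r=least_squares(f,p0); return r.x,np.abs(r.fun).reshape(-1,2).max(1).round(1)
E
python3 - <<'E'
from m import *
t=camera("top"); s=camera("side")
tc=lambda L:[np.array(p)/3.6+[150,180] for p in L]
sc=lambda L:[np.array(p)/4.5+[220,170] for p in L]
# tray rim z=.042 ; x+ is up in image, y+ is left
T=tc([(105,97),(455,113),(445,292),(90,275)]) # (+x+y),(+x-y),(-x-y),(-x+y)
T=[T[0],T[3],T[2],T[1]]
S=sc([(450,120),(283,135),(328,307),(514,290)])
for v in ([(t,T)],[(t,T),(s,S)]): print("tray",fitrect(v,.146,.282,.042))
M=tc([(648,103),(743,120),(716,296),(617,278)]); M=[M[0],M[3],M[2],M[1]]
print("mat",fitrect([(t,M)],.150,.084,.004))
print("mat white", )
for q in regions_of(t,"rake_grip")[:1]:
    img=t["image"].astype(int); 
    # head: bright low-saturation px in box; handle top: dark px near
    u0,v0,u1,v1=[int(x) for x in q["extent"]]; sub=img[v0-5:v1+6,u0-5:u1+6]
    mx,mn=sub.max(2),sub.min(2); w=(mn>120)&(mx-mn<40)
    # fill the handle hole
    pts=np.argwhere(w)[:,::-1]+[u0-5,v0-5]
    rc=cv2.minAreaRect(pts.astype(np.float32)); print(rc, len(pts))
    B=[ (onz(t,*b,.041)) for b in cv2.boxPoints(rc)]; B=np.array(B); print(B.round(3), B.mean(0).round(4))
    for i in range(2):
        d=B[i+1]-B[i]; print("edge",np.linalg.norm(d).round(4),np.degrees(np.arctan2(d[1],d[0])).round(1))
H=tc([(678,165),(706,168),(698,221),(670,218)])
print("handle top?",[onz(t,*p,.101).round(3) for p in H],onz(t,*np.mean(H,0),.101))
ss=sc([(487,370)])[0]; print("side handle top",onz(s,*ss,.101))
o=get_obs(); print(R.from_rotvec(o["eef_rot"]).as_matrix().round(3),o["joints"])
E
```

```text
tray (array([ 0.56410832,  0.07118643, -0.0186038 ]), array([0.3, 0.3, 0.1, 0.2]))
tray (array([ 0.5663278 ,  0.07122377, -0.02242031]), array([1.3, 0.6, 0.5, 0.7, 1.4, 1. , 0.9, 0.7]))
mat (array([ 0.57494893, -0.2578605 , -0.14620222]), array([0.5, 0.3, 0.2, 0.7]))
mat white
((339.0192565917969, 234.90383911132812), (14.904824256896973, 37.85041046142578), 11.309932708740234) 414
[[ 0.52  -0.224  0.041]
 [ 0.629 -0.243  0.041]
 [ 0.621 -0.286  0.041]
 [ 0.512 -0.266  0.041]] [ 0.5705 -0.2546  0.041 ]
edge 0.111 -10.0
edge 0.0434 -99.8
handle top? [array([ 0.587, -0.248,  0.101]), array([ 0.585, -0.269,  0.101]), array([ 0.544, -0.264,  0.101]), array([ 0.545, -0.242,  0.101])] [ 0.56509709 -0.2557849   0.101     ]
side handle top [ 0.57463179 -0.25774498  0.101     ]
[[-0.962  0.272 -0.   ]
 [ 0.272  0.962 -0.   ]
 [-0.    -0.    -1.   ]] [ 1.17991426e+00  3.58738854e-01  1.51038546e+00 -9.80004153e-06
  1.27250925e+00 -1.15091506e-01]
```

Request:
send_rows([
  [0,0,0,-0.0247,-0.0276,0,-1],
  [0,0,0,-0.0494,-0.0552,0,-1],
  [0,0,0,-0.0741,-0.0828,0,-1],
  [0,0,0,-0.0988,-0.1104,0,-1],
  [0,0,0,-0.1236,-0.138,0,-1],
])

```text
time: 1.17
tcp_pos: [0.2451, 0.4094, 0.2313]
eef_rot: [0.431, 3.112, 0.0]
contact_force: [0.9, 0.5, 0.0]
finger_gap: 0.085
finger_force: 0.0
```

Request:
send_rows([
  [0,0,0,-0.0247,-0.0276,0,-1],
  [0,0,0,-0.0494,-0.0552,0,-1],
  [0,0,0,-0.0741,-0.0828,0,-1],
  [0,0,0,-0.0988,-0.1104,0,-1],
  [0,0,0,-0.1236,-0.138,0,-1],
])

```text
time: 1.58
tcp_pos: [0.3265, 0.2429, 0.2316]
eef_rot: [0.431, 3.111, 0.001]
contact_force: [-0.0, 0.7, 0.1]
finger_gap: 0.0853
finger_force: 0.0
```

Request:
send_rows([
  [0,0,0,-0.0247,-0.0276,0,-1],
  [0,0,0,-0.0494,-0.0552,0,-1],
  [0,0,0,-0.0741,-0.0828,0,-1],
  [0,0,0,-0.0988,-0.1104,0,-1],
  [0,0,0,-0.1236,-0.138,0,-1],
])

```text
time: 2.0
tcp_pos: [0.408, 0.0762, 0.2317]
eef_rot: [0.432, 3.111, 0.0]
contact_force: [0.1, 0.9, 0.6]
finger_gap: 0.0855
finger_force: 0.0
```

Request:
send_rows([
  [0,0,0,-0.0247,-0.0276,0,-1],
  [0,0,0,-0.0494,-0.0552,0,-1],
  [0,0,0,-0.0741,-0.0828,0,-1],
  [0,0,0,-0.0988,-0.1104,0,-1],
  [0,0,0,-0.1236,-0.138,0,-1],
])

```text
time: 2.42
tcp_pos: [0.4893, -0.0905, 0.2315]
eef_rot: [0.433, 3.111, -0.0]
contact_force: [0.7, 0.8, 0.2]
finger_gap: 0.0856
finger_force: 0.0
```

Request:
send_rows([
  [0,0,-1.5,-0.0247,-0.0276,0,-1],
  [0,0,-3,-0.0494,-0.0552,0,-1],
  [0,0,-4.5,-0.0741,-0.0828,0,-1],
  [0,0,-6,-0.0988,-0.1104,0,-1],
  [0,0,-6,-0.1236,-0.138,0,-1],
])

```text
time: 2.83
tcp_pos: [0.5706, -0.2568, 0.2313]
eef_rot: [0.267, 3.13, -0.0]
contact_force: [-0.2, -0.5, 0.0]
finger_gap: 0.0852
finger_force: 0.0
```

```bash
python3 - <<'E'
from h import *
c=camera("wrist"); cv2.imwrite("pics/w1.png",c["image"])
T=np.array(c["camera_from_world"]); print((-T[:3,:3].T@T[:3,3]).round(3),T[:3,:3].round(3),c["fx"],c["cx"],c["cy"])
for q in("rake_grip","mat"):
    for r in regions_of(c,q)[:2]: print(q,r["score"],r["extent"])
E
```

```text
[ 0.489 -0.243  0.375] [[ 0.168  0.986  0.001]
 [ 0.932 -0.16   0.325]
 [ 0.321 -0.054 -0.946]] 371.64829954431775 325.94940838833224 234.9314909251999
rake_grip 0.75 [301.3, 142.9, 348.7, 261.8]
rake_grip 0.63 [440.3, 0.0, 506.6, 63.3]
mat 0.95 [286.9, 129.2, 371.0, 271.5]
mat 0.68 [490.8, 92.7, 640.0, 236.4]
```

View pics/w1.png

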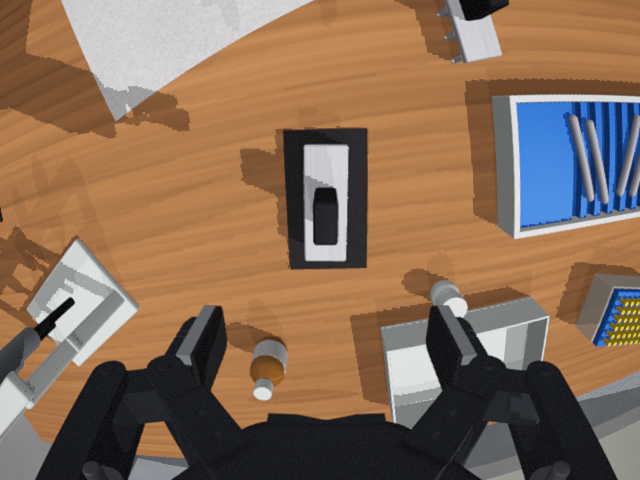

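The wrist view shows the rake in the middle of its mat, with mat corners near (284,129), (367,128), (366,268) and (291,269). It is lined up with the tool. Part of the tray shows on the right.

```bash
cat >> h.py <<'E'
def wz(c,u,v,z):
    T=np.array(c["camera_from_world"]); Rm=T[:3,:3]; o=-Rm.T@T[:3,3]
    a=np.array([u-c["cx"],v-c["cy"]]); r=np.hypot(*a); th=r/c["fx"]
    d=Rm.T@np.array([*(a/max(r,1e-9)*np.sin(th)),np.cos(th)])
    return o+d*(z-o[2])/d[2]
def quad(c,P,z):
    B=np.array([wz(c,*p,z) for p in P])[:,:2]
    e=[B[1]-B[0],B[2]-B[1],B[3]-B[2],B[0]-B[3]]
    print("centre",B.mean(0).round(4),"sides",[np.linalg.norm(x).round(4) for x in e],"dirs",[np.degrees(np.arctan2(x[1],x[0])).round(1) for x in e])
E
python3 - <<'E'
from h import *
c=camera("wrist")
quad(c,[(284,129),(367,128),(366,268),(291,269)],.004)
quad(c,[(304,144),(348,145),(346,261),(303,262)],.041)
quad(c,[(314,207),(338,207),(338,244),(314,244)],.101)
# refine handle/dark threshold: handle on white head
im=c["image"].astype(int); g=im.max(2)
sub=g[140:266,300:352]; w=sub>110
pts=np.argwhere(w)[:,::-1]+[300,140]; rc=cv2.minAreaRect(cv2.convexHull(pts.astype(np.int32))); print(rc); quad(c,cv2.boxPoints(rc),.041)
print(g[225,296:356]); print(g[190:262,326])
E
```

```text
centre [ 0.5798 -0.2582] sides [np.float64(0.082), np.float64(0.15), np.float64(0.0821), np.float64(0.1502)] dirs [np.float64(80.8), np.float64(-8.7), np.float64(-99.1), np.float64(171.3)]
centre [ 0.574  -0.2591] sides [np.float64(0.0393), np.float64(0.1118), np.float64(0.042), np.float64(0.1138)] dirs [np.float64(78.8), np.float64(-10.0), np.float64(-98.5), np.float64(168.7)]
centre [ 0.575  -0.2585] sides [np.float64(0.0182), np.float64(0.03), np.float64(0.0188), np.float64(0.03)] dirs [np.float64(80.1), np.float64(-9.3), np.float64(-99.9), np.float64(169.5)]
((326.4999694824219, 201.99996948242188), (44.99999237060547, 115.99998474121094), 0.0)
centre [ 0.5732 -0.2577] sides [np.float64(0.1117), np.float64(0.0402), np.float64(0.1117), np.float64(0.0438)] dirs [np.float64(169.2), np.float64(80.1), np.float64(-9.0), np.float64(-99.9)]
[ 32  28  38  35  30  30  26  32  40  98 179 213 218 216 214 215 216 213
  90  23  30  43  43  40  45  39  39  41  46  40  43  42  45  42  47  46
  47  43  40  44  42  42  68 144 206 215 215 215 215 214 211 172  92  44
  43  47  45  45  42  45]
[ 13  11  19  18  25  23  22  19  20   9  20  25  30  35  37  42  43  45
  43  43  45  41  39  40  46  42  38  40  40  41  43  45  46  41  43  43
  45  42  40  41  39  41  42  43  40  44  40  41  42  43  43  48  45  44
 113 183 218 219 218 217 218 219 219 217 217 217 218 218 220 193 135  58]
```

Request:
send_rows([
  [0,0,0,-0.0027,-0.001,0.036,-1],
  [0,0,0,-0.0027,-0.001,0.076,-1],
  [0,0,0,-0.0027,-0.001,0.116,-1],
  [0,0,0,-0.0027,-0.001,0.15,-1],
  [0,0,0,-0.0027,-0.001,0.175,-1],
])

```text
time: 3.45
tcp_pos: [0.5703, -0.2536, 0.0536]
eef_rot: [-0.266, -3.127, -0.003]
contact_force: [-0.1, -0.4, -0.7]
finger_gap: 0.0856
finger_force: 0.0
```

Request:
send_rows([
  [0,0,0,0,0,0.005,-1],
  [0,0,0,0,0,0.005,0.3],
  [0,0,0,0,0,0.005,1],
  [0,0,0,0,0,0.005,1],
  [0,0,0,0,0,0.005,1],
], squeeze=60)

```text
time: 3.87
tcp_pos: [0.5742, -0.257, 0.0537]
eef_rot: [0.268, 3.126, -0.003]
contact_force: [0.6, -0.0, 0.1]
finger_gap: 0.039
finger_force: 0.0
```

Request:
send_rows([
  [0,0,0,0,0,0,1],
  [0,0,0,0,0,0,1],
  [0,0,0,0,0,0,1],
  [0,0,0,0,0,0,1],
])

```text
time: 4.2
tcp_pos: [0.5736, -0.2568, 0.053]
eef_rot: [0.268, 3.128, -0.001]
contact_force: [-0.7, 1.0, 6.3]
finger_gap: 0.0198
finger_force: 60.2
```

Request:
send_rows([
  [0,0,0,0,0,-0.02,1],
  [0,0,0,0,0,-0.055,1],
  [0,0,0,0,0,-0.09,1],
  [0,0,0,0,0,-0.1,1],
])

```text
time: 4.53
tcp_pos: [0.5751, -0.2579, 0.1567]
eef_rot: [0.268, 3.123, -0.005]
contact_force: [1.3, 0.2, -1.6]
finger_gap: 0.0195
finger_force: 59.4
```

Request:
send_rows([
  [0,0,0,0.004,0.018,0,1],
  [0,0,0,0.01,0.045,0,1],
  [0,0,0,0.016,0.075,0,1],
  [0,0,0,0.022,0.102,0,1],
  [0,0,0,0.028,0.13,0,1],
])

```text
time: 4.95
tcp_pos: [0.5664, -0.1223, 0.1509]
eef_rot: [-0.269, -3.129, -0.0]
contact_force: [0.3, 0.4, -1.6]
finger_gap: 0.0197
finger_force: 59.4
```

Request:
send_rows([
  [0,0,-3,0.006,0.028,0,1],
  [0,0,-6,0.012,0.055,0,1],
  [0,0,-8.5,0.017,0.078,0,1],
  [0,0,-8.5,0.02,0.089,0,1],
  [0,0,-8.5,0.021,0.093,0,1],
])

```text
time: 5.37
tcp_pos: [0.5614, -0.0264, 0.1509]
eef_rot: [-0.034, -3.14, -0.001]
contact_force: [-0.3, -0.1, -3.2]
finger_gap: 0.0196
finger_force: 59.3
```

Request:
send_rows([
  [0,0,0,0,0,0,1],
  [0,0,0,0,0,0,1],
])

```text
time: 5.53
tcp_pos: [0.5625, -0.0291, 0.1512]
eef_rot: [0.037, 3.141, -0.001]
contact_force: [0.4, -0.4, -1.7]
finger_gap: 0.0192
finger_force: 59.3
```

```bash
python3 - <<'E'
from h import *
o=get_obs(); print(o["contact_force"],o["tcp_pos"],o["finger_gap"])
c=camera("wrist"); cv2.imwrite("pics/w2.png",c["image"])
E
```

```text
[ 0.40034418 -0.378818   -1.68172803] [ 0.56246572 -0.02911477  0.15121658] 0.019179084531689428
```

View pics/w2.png

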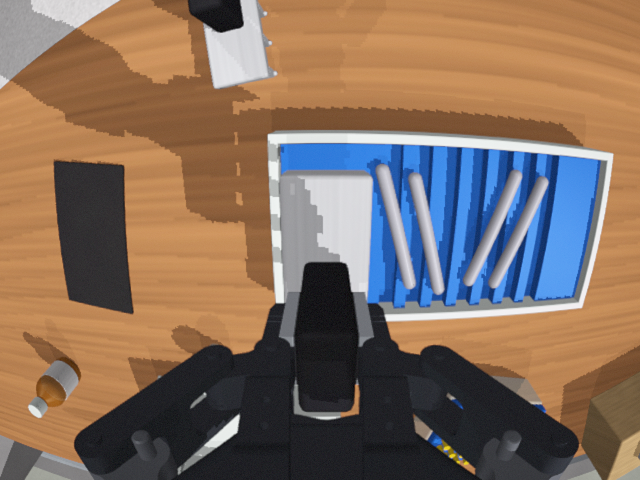

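The rake is held and the tray is in full view, with rim corners near (268,133), (613,153) and (582,308). Four rods lie over the grooves. The empty mat is on the left, at (54..132, 160..313).

```bash
python3 - <<'E'
from h import *
from scipy.optimize import least_squares
c=camera("wrist")
A=[wz(c,*p,.042)[:2] for p in [(268,133),(613,153),(582,308)]]  # (-x... order: up in image = -x? 
print(np.round(A,4), [np.linalg.norm(A[1]-A[0]).round(4),np.linalg.norm(A[2]-A[1]).round(4)])
ctr=(A[0]+A[2])/2; print("tray ctr diag",ctr.round(4)); d=A[1]-A[0]; e=A[2]-A[1]
print("long dir",np.degrees(np.arctan2(d[1],d[0])),"short",np.degrees(np.arctan2(e[1],e[0])))
# local refine of left wall inner & first-groove edge: grooves lines
for P in [((389,145),(400,300)),]: pass
quad(c,[(54,160),(124,165),(132,313),(69,299)],.004)
quad(c,[(281,172),(371,172),(371,262),(281,262)],.151-.049+.037)
# rods ends at z~0.04
for r in [((382,168),(409,285)),((415,178),(438,290)),((516,174),(470,281)),((543,181),(494,284))]:
    yaw=np.radians(-1.2); q=[]
    for p in r:
        w=wz(c,*p,.04)[:2]-ctr; q.append((np.array([[np.cos(yaw),np.sin(yaw)],[-np.sin(yaw),np.cos(yaw)]])@w).round(3))
    print("rod",q)
E
```

```text
[[ 0.4928 -0.0676]
 [ 0.4992  0.2142]
 [ 0.646   0.2121]] [np.float64(0.2818), np.float64(0.1468)]
tray ctr diag [0.5694 0.0723]
long dir 88.70667416507146 short -0.8311344150283495
centre [ 0.5788 -0.2572] sides [np.float64(0.084), np.float64(0.1489), np.float64(0.0826), np.float64(0.1498)] dirs [np.float64(81.1), np.float64(-9.1), np.float64(-98.3), np.float64(171.4)]
centre [ 0.5258 -0.029 ] sides [np.float64(0.0382), np.float64(0.0414), np.float64(0.0412), np.float64(0.0414)] dirs [np.float64(88.7), np.float64(0.7), np.float64(-91.3), np.float64(176.6)]
rod [array([-0.049, -0.063]), array([ 0.042, -0.038])]
rod [array([-0.042, -0.039]), array([ 0.047, -0.013])]
rod [array([-0.048,  0.042]), array([0.04 , 0.013])]
rod [array([-0.044,  0.068]), array([0.043, 0.036])]
```

Request:
send_rows([
  [0,0,0,-0.005,0.001,0.015,1],
  [0,0,0,-0.005,0.001,0.035,1],
  [0,0,0,-0.005,0.001,0.05,1],
  [0,0,0,-0.005,0.001,0.06,1],
  [0,0,0,-0.005,0.001,0.061,1],
])

```text
time: 6.05
tcp_pos: [0.5659, -0.0282, 0.0883]
eef_rot: [-0.038, -3.138, -0.0]
contact_force: [-0.3, -1.2, -2.5]
finger_gap: 0.0196
finger_force: 59.3
```

Request:
send_rows([
  [0,0,0,0,0,0,1],
  [0,0,0,0,0,0.001,1],
  [0,0,0,0,0,0.002,1],
  [0,0,0,0,0,0.002,1],
])

```text
time: 6.38
tcp_pos: [0.5679, -0.0276, 0.089]
eef_rot: [0.036, 3.14, -0.001]
contact_force: [0.1, 0.3, -2.5]
finger_gap: 0.0196
finger_force: 59.3
```

```bash
python3 - <<'E'
from h import *
for i in range(1):
    o=get_obs(); print(o["contact_force"].round(2),o["tcp_pos"].round(4),o["eef_rot"].round(4))
E
```

```text
[ 0.1   0.34 -2.52] [ 0.5679 -0.0276  0.089 ] [ 3.5800e-02  3.1399e+00 -5.0000e-04]
```

Request:
send_rows([
  [0,0,0,0,0,0.001,1],
  [0,0,0,0,0,0.002,1],
  [0,0,0,0,0,0.002,1],
])

```text
time: 6.63
tcp_pos: [0.5673, -0.0273, 0.0864]
eef_rot: [0.035, 3.141, -0.0]
contact_force: [-0.5, 0.4, -2.3]
finger_gap: 0.019
finger_force: 59.3
```

Request:
send_rows([
  [0,0,0,0,0,0.0005,1],
  [0,0,0,0,0,0.001,1],
  [0,0,0,0,0,0.001,1],
])

```text
time: 6.88
tcp_pos: [0.5672, -0.0274, 0.0852]
eef_rot: [-0.036, -3.141, 0.0]
contact_force: [-0.7, 0.1, -2.4]
finger_gap: 0.0194
finger_force: 59.3
```

Request:
send_rows([
  [0,0,0,0,0,0.0005,1],
  [0,0,0,0,0,0.001,1],
  [0,0,0,0,0,0.001,1],
])

```text
time: 7.13
tcp_pos: [0.5673, -0.0274, 0.0842]
eef_rot: [-0.036, -3.141, 0.0]
contact_force: [0.9, 0.1, -1.7]
finger_gap: 0.0194
finger_force: 59.3
```

Request:
send_rows([
  [0,0,0,0,0,0.0005,1],
  [0,0,0,0,0,0.001,1],
  [0,0,0,0,0,0.001,1],
])

```text
time: 7.38
tcp_pos: [0.5674, -0.0274, 0.0833]
eef_rot: [0.036, 3.141, -0.0]
contact_force: [-0.5, -0.4, -1.6]
finger_gap: 0.0197
finger_force: 59.3
```

Request:
send_rows([
  [0,0,0,0,0,0.0005,1],
  [0,0,0,0,0,0.001,1],
  [0,0,0,0,0,0.001,1],
])

```text
time: 7.63
tcp_pos: [0.5673, -0.0274, 0.0826]
eef_rot: [0.036, 3.141, -0.0]
contact_force: [-1.4, -0.0, 4.0]
finger_gap: 0.0196
finger_force: 60.0
```

Request:
send_rows([
  [0,0,0,0,0,-0.0002,1],
  [0,0,0,0,0.003,-0.0002,1],
  [0,0,0,0,0.006,-0.0002,1],
  [0,0,0,0,0.009,-0.0002,1],
  [0,0,0,0,0.011,-0.0002,1],
])

```text
time: 8.05
tcp_pos: [0.5681, -0.0162, 0.0827]
eef_rot: [0.035, 3.14, -0.001]
contact_force: [-0.2, -1.6, 2.1]
finger_gap: 0.0194
finger_force: 59.8
```

Request:
send_rows([
  [0,0,0,0,0.003,0,1],
  [0,0,0,0,0.006,0,1],
  [0,0,0,0,0.009,0,1],
  [0,0,0,0,0.012,0,1],
  [0,0,0,0,0.014,0,1],
])

```text
time: 8.47
tcp_pos: [0.568, -0.0021, 0.0826]
eef_rot: [0.035, 3.141, -0.0]
contact_force: [-0.3, -3.5, 2.1]
finger_gap: 0.0196
finger_force: 59.8
```

Request:
send_rows([
  [0,0,0,0,0.003,0,1],
  [0,0,0,0,0.006,0,1],
  [0,0,0,0,0.009,0,1],
  [0,0,0,0,0.011,0,1],
  [0,0,0,0,0.012,0,1],
])

```text
time: 8.88
tcp_pos: [0.5682, 0.0099, 0.0825]
eef_rot: [-0.035, -3.141, 0.0]
contact_force: [-0.5, -2.8, 3.2]
finger_gap: 0.0197
finger_force: 59.9
```

Request:
send_rows([
  [0,0,0,0,0.003,0,1],
  [0,0,0,0,0.006,0,1],
  [0,0,0,0,0.009,0,1],
  [0,0,0,0,0.011,0,1],
  [0,0,0,0,0.012,0,1],
])

```text
time: 9.3
tcp_pos: [0.5684, 0.022, 0.0825]
eef_rot: [-0.035, -3.141, 0.0]
contact_force: [-0.7, -3.4, 3.2]
finger_gap: 0.0194
finger_force: 59.9
```

Request:
send_rows([
  [0,0,0,0,0.003,-0.0001,1],
  [0,0,0,0,0.006,-0.0001,1],
  [0,0,0,0,0.009,-0.0001,1],
  [0,0,0,0,0.011,-0.0001,1],
  [0,0,0,0,0.012,-0.0001,1],
])

```text
time: 9.72
tcp_pos: [0.5686, 0.034, 0.0826]
eef_rot: [-0.035, -3.141, -0.0]
contact_force: [-1.1, -3.6, 3.7]
finger_gap: 0.0195
finger_force: 59.9
```

```bash
python3 - <<'E'
from h import *
c=camera("wrist"); cv2.imwrite("pics/w3.png",c["image"])
E
```

```text
(no output)
```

View pics/w3.png

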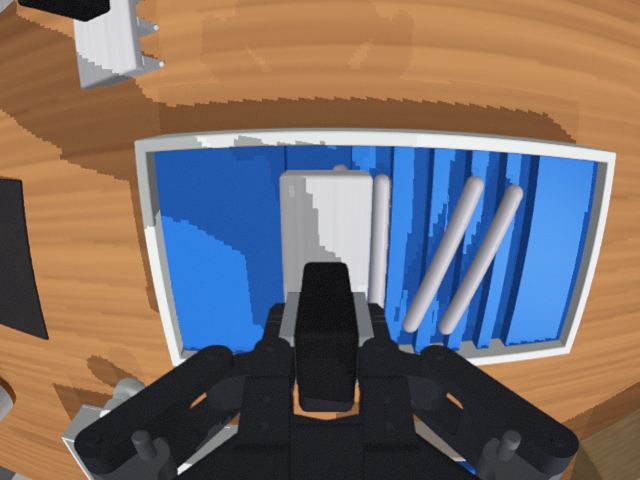

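One rod is under the rake, with its end at (340,168), apparently seated. The second lies parallel in front of the blades at (380,240). I'll carry on.

Request:
send_rows([
  [0,0,0,0,0.003,-0.0001,1],
  [0,0,0,0,0.006,-0.0001,1],
  [0,0,0,0,0.009,-0.0001,1],
  [0,0,0,0,0.011,-0.0001,1],
  [0,0,0,0,0.012,-0.0001,1],
])

```text
time: 10.18
tcp_pos: [0.5689, 0.046, 0.0826]
eef_rot: [-0.035, -3.141, -0.0]
contact_force: [-0.4, -1.7, 2.0]
finger_gap: 0.0196
finger_force: 59.8
```

Request:
send_rows([
  [0,0,0,0,0.003,0,1],
  [0,0,0,0,0.006,0,1],
  [0,0,0,0,0.009,0,1],
  [0,0,0,0,0.011,0,1],
  [0,0,0,0,0.012,0,1],
])

```text
time: 10.6
tcp_pos: [0.5692, 0.058, 0.0827]
eef_rot: [-0.035, -3.141, 0.0]
contact_force: [-0.1, -2.2, 2.7]
finger_gap: 0.0194
finger_force: 59.7
```

Request:
send_rows([
  [0,0,0,0,0.003,0,1],
  [0,0,0,0,0.006,0,1],
  [0,0,0,0,0.009,0,1],
  [0,0,0,0,0.011,0,1],
  [0,0,0,0,0.012,0,1],
])

```text
time: 11.02
tcp_pos: [0.5695, 0.07, 0.0826]
eef_rot: [-0.035, -3.141, 0.0]
contact_force: [0.4, -2.4, 1.3]
finger_gap: 0.0192
finger_force: 59.7
```

Request:
send_rows([
  [0,0,0,0,0.003,0,1],
  [0,0,0,0,0.006,0,1],
  [0,0,0,0,0.009,0,1],
  [0,0,0,0,0.011,0,1],
  [0,0,0,0,0.012,0,1],
])

```text
time: 11.43
tcp_pos: [0.5698, 0.082, 0.0827]
eef_rot: [0.035, 3.141, 0.0]
contact_force: [0.1, -2.3, 2.2]
finger_gap: 0.0192
finger_force: 59.7
```

Request:
send_rows([
  [0,0,0,0,0.003,0,1],
  [0,0,0,0,0.006,0,1],
  [0,0,0,0,0.009,0,1],
  [0,0,0,0,0.011,0,1],
  [0,0,0,0,0.012,0,1],
])

```text
time: 11.85
tcp_pos: [0.57, 0.094, 0.0827]
eef_rot: [-0.035, -3.141, 0.0]
contact_force: [0.6, -2.5, 2.4]
finger_gap: 0.0193
finger_force: 59.7
```

Request:
send_rows([
  [0,0,0,0,0.003,0,1],
  [0,0,0,0,0.006,0,1],
  [0,0,0,0,0.009,0,1],
  [0,0,0,0,0.011,0,1],
  [0,0,0,0,0.012,0,1],
])

```text
time: 12.27
tcp_pos: [0.5703, 0.106, 0.0827]
eef_rot: [-0.035, -3.141, -0.0]
contact_force: [-0.2, -2.3, 2.6]
finger_gap: 0.0189
finger_force: 59.8
```

Request:
send_rows([
  [0,0,0,0,0.003,0,1],
  [0,0,0,0,0.006,0,1],
  [0,0,0,0,0.009,0,1],
  [0,0,0,0,0.011,0,1],
  [0,0,0,0,0.012,0,1],
])

```text
time: 12.68
tcp_pos: [0.5706, 0.1179, 0.0827]
eef_rot: [0.035, 3.141, -0.0]
contact_force: [0.4, -2.0, 2.5]
finger_gap: 0.0197
finger_force: 59.7
```

```bash
python3 - <<'E'
from h import *
c=camera("wrist"); cv2.imwrite("pics/w4.png",c["image"])
E
```

```text
(no output)
```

View pics/w4.png

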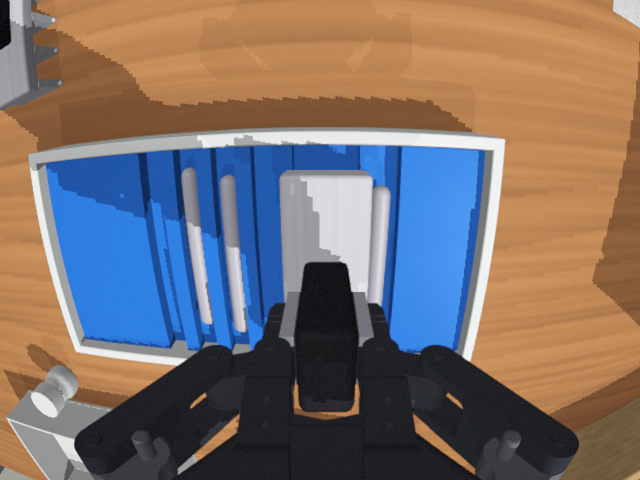

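Two rods are seated at (195,250) and (232,255). A third is under the rake, and the fourth is at (380,245), just short of the last groove. I'll go slower here.

Request:
send_rows([
  [0,0,0,0,0.0015,0,1],
  [0,0,0,0,0.003,0,1],
  [0,0,0,0,0.0045,0,1],
  [0,0,0,0,0.006,0,1],
  [0,0,0,0,0.0075,0,1],
])

```text
time: 13.15
tcp_pos: [0.5708, 0.1251, 0.0827]
eef_rot: [-0.036, -3.141, 0.0]
contact_force: [0.2, -1.4, 1.7]
finger_gap: 0.0194
finger_force: 59.8
```

Request:
send_rows([
  [0,0,0,0,0.0015,0,1],
  [0,0,0,0,0.003,0,1],
  [0,0,0,0,0.0045,0,1],
  [0,0,0,0,0.006,0,1],
  [0,0,0,0,0.0075,0,1],
])

```text
time: 13.57
tcp_pos: [0.571, 0.1327, 0.0827]
eef_rot: [-0.036, -3.141, 0.0]
contact_force: [0.0, -2.3, 1.7]
finger_gap: 0.0192
finger_force: 59.7
```

Request:
send_rows([
  [0,0,0,0,0.002,0,1],
  [0,0,0,0,0.005,0,1],
  [0,0,0,0,0.008,0,1],
  [0,0,0,0,0.01,0,1],
  [0,0,0,0,0.011,0,1],
])

```text
time: 13.98
tcp_pos: [0.5712, 0.144, 0.0827]
eef_rot: [-0.035, -3.141, 0.0]
contact_force: [0.1, -1.7, 1.6]
finger_gap: 0.0193
finger_force: 59.7
```

```bash
python3 - <<'E'
from h import *
c=camera("wrist"); cv2.imwrite("pics/w5.png",cv2.resize(c["image"][120:380,0:520],None,fx=1.5,fy=1.5))
E
```

```text
(no output)
```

View pics/w5.png

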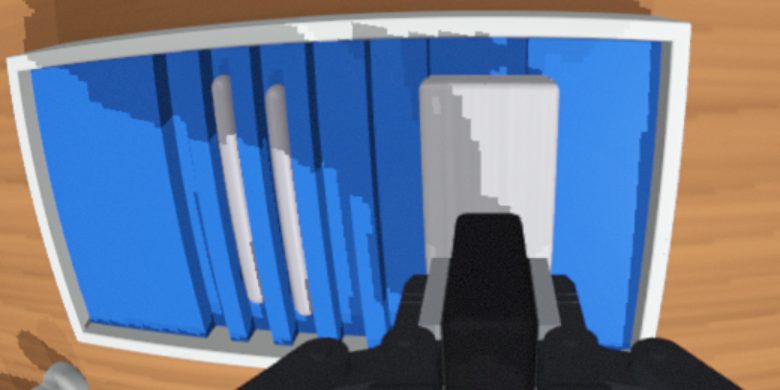

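There is nothing ahead of the rake now, so the last two rods must be in the grooves under the head. I'll continue onto the end strip.

Request:
send_rows([
  [0,0,0,0,0.003,0,1],
  [0,0,0,0,0.007,0,1],
  [0,0,0,0,0.011,0,1],
  [0,0,0,0,0.015,0,1],
  [0,0,0,0,0.018,0,1],
])

```text
time: 14.45
tcp_pos: [0.5716, 0.1621, 0.0827]
eef_rot: [0.035, 3.141, -0.0]
contact_force: [-0.2, -3.1, 1.4]
finger_gap: 0.019
finger_force: 59.8
```

Request:
send_rows([
  [0,0,0,0,0.003,0,1],
  [0,0,0,0,0.007,0,1],
  [0,0,0,0,0.011,0,1],
  [0,0,0,0,0.014,0,1],
  [0,0,0,0,0.016,0,1],
])

```text
time: 14.87
tcp_pos: [0.572, 0.178, 0.0827]
eef_rot: [-0.035, -3.141, 0.0]
contact_force: [-1.1, -2.1, 2.4]
finger_gap: 0.019
finger_force: 59.8
```

Request:
send_rows([
  [0,0,0,0,0.0015,0,1],
  [0,0,0,0,0.0025,0,1],
  [0,0,0,0,0.0025,0,1],
])

```text
time: 15.12
tcp_pos: [0.572, 0.1803, 0.0827]
eef_rot: [-0.036, -3.141, -0.0]
contact_force: [-0.2, -0.6, 2.4]
finger_gap: 0.0191
finger_force: 59.9
```

Request:
send_rows([
  [0,0,0,0,0,-0.01,1],
  [0,0,0,0,0,-0.025,1],
  [0,0,0,0,0,-0.045,1],
  [0,0,0,0,0,-0.06,1],
  [0,0,0,0,0,-0.07,1],
])

```text
time: 15.53
tcp_pos: [0.5724, 0.1805, 0.1545]
eef_rot: [0.036, 3.14, 0.001]
contact_force: [0.8, -0.4, -2.1]
finger_gap: 0.0192
finger_force: 59.2
```

```bash
python3 - <<'E'
from h import *
c=camera("wrist"); cv2.imwrite("pics/w6.png",cv2.resize(c["image"][100:380,0:520],None,fx=1.5,fy=1.5))
E
```

```text
(no output)
```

View pics/w6.png

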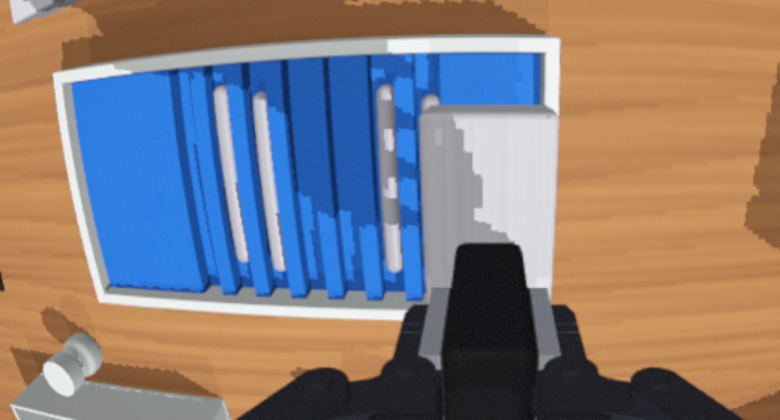

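The rods lie down in grooves 2, 3, 6 and 7, with the last one's end showing at (430,100). Now I'll take the rake back to the mat.

Request:
send_rows([
  [0,0,0,-0.001,-0.018,0,1],
  [0,0,0,-0.002,-0.05,0,1],
  [0,0,0,-0.003,-0.085,0,1],
  [0,0,0,-0.0045,-0.12,0,1],
  [0,0,0,-0.006,-0.155,0,1],
])

```text
time: 16.0
tcp_pos: [0.5736, 0.0239, 0.1521]
eef_rot: [-0.035, -3.14, -0.001]
contact_force: [0.9, -1.0, -2.4]
finger_gap: 0.0193
finger_force: 59.3
```

Request:
send_rows([
  [0,0,0,-0.001,-0.035,0,1],
  [0,0,0,-0.002,-0.07,0,1],
  [0,0,0,-0.003,-0.105,0,1],
  [0,0,0,-0.0045,-0.14,0,1],
  [0,0,0,-0.006,-0.17,0,1],
])

```text
time: 16.42
tcp_pos: [0.5759, -0.1471, 0.1521]
eef_rot: [-0.037, -3.14, -0.001]
contact_force: [0.6, 0.2, -2.5]
finger_gap: 0.0194
finger_force: 59.2
```

Request:
send_rows([
  [0,0,2.5,-0.001,-0.03,0,1],
  [0,0,5,-0.002,-0.06,0,1],
  [0,0,7.5,-0.003,-0.09,0,1],
  [0,0,7.5,-0.0042,-0.107,0,1],
  [0,0,7.5,-0.0042,-0.1125,0,1],
])

```text
time: 16.83
tcp_pos: [0.5782, -0.2605, 0.1522]
eef_rot: [0.243, 3.132, -0.001]
contact_force: [0.1, 0.5, -1.2]
finger_gap: 0.0194
finger_force: 59.3
```

Request:
send_rows([
  [0,0,0,0,0,0,1],
  [0,0,0,0,0,0,1],
  [0,0,0,0,0,0,1],
])

```text
time: 17.08
tcp_pos: [0.578, -0.2558, 0.1524]
eef_rot: [-0.239, -3.131, -0.002]
contact_force: [-0.0, 0.7, -1.5]
finger_gap: 0.0191
finger_force: 59.3
```

```bash
python3 - <<'E'
from h import *
o=get_obs(); r=o["eef_rot"]; print(o["tcp_pos"].round(4),"yaw",-2*np.degrees(np.arctan(r[0]/r[1])))
c=camera("wrist"); cv2.imwrite("pics/w7.png",c["image"])
E
```

```text
[ 0.578  -0.2558  0.1524] yaw -8.716917612754843
```

View pics/w7.png

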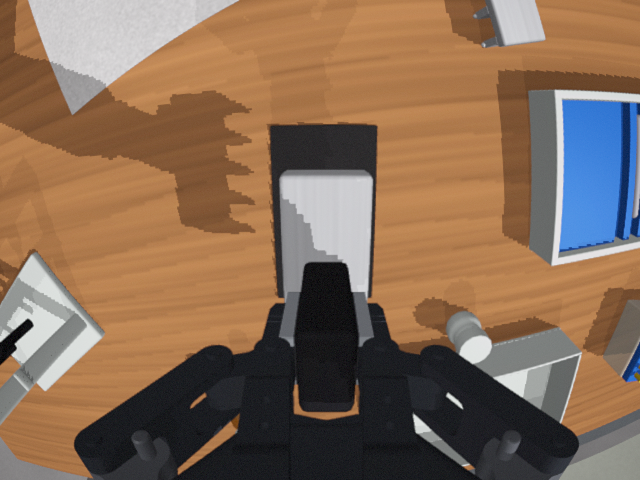

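The rake hangs over the mat. The mat's far corners are at (269,125) and (377,126), and the head's far corners at (280,171) and (373,171). I'll compare their centres.

```bash
python3 - <<'E'
from h import *
c=camera("wrist")
def ctr(a,b,h,z):
    A,B=wz(c,*a,z)[:2],wz(c,*b,z)[:2]; d=B-A; L=np.linalg.norm(d); d/=L; n=np.array([d[1],-d[0]])
    print(L.round(4),"dir",np.degrees(np.arctan2(d[1],d[0])).round(1),"centre",((A+B)/2+n*h).round(4))
ctr((269,125),(377,126),.075,.004)
for z in(.136,.140): ctr((280,173),(373,173),.056,z)
E
```

```text
0.0843 dir 80.7 centre [ 0.5799 -0.2594]
0.0406 dir 81.3 centre [ 0.5778 -0.2558]
0.0396 dir 81.3 centre [ 0.5772 -0.2557]
```

Request:
send_rows([
  [0,0,0,-0.0024,-0.0027,0.015,1],
  [0,0,0,-0.0024,-0.0027,0.04,1],
  [0,0,0,-0.0024,-0.0027,0.065,1],
  [0,0,0,-0.0024,-0.0027,0.085,1],
  [0,0,0,-0.0024,-0.0027,0.094,1],
])

```text
time: 17.6
tcp_pos: [0.5786, -0.2586, 0.0561]
eef_rot: [-0.239, -3.129, -0.003]
contact_force: [0.2, 0.4, -2.4]
finger_gap: 0.0194
finger_force: 59.4
```

Request:
send_rows([
  [0,0,0,0,0,0.0015,1],
  [0,0,0,0,0,0.003,1],
  [0,0,0,0,0,0.003,1],
  [0,0,0,0,0,0.003,1],
])

```text
time: 17.93
tcp_pos: [0.5813, -0.2612, 0.0572]
eef_rot: [0.241, 3.13, -0.002]
contact_force: [-0.3, -0.0, -1.9]
finger_gap: 0.0195
finger_force: 59.4
```

Request:
send_rows([
  [0,0,0,0.001,0.0015,0.0005,1],
  [0,0,0,0.001,0.0015,0.001,1],
  [0,0,0,0.001,0.0015,0.001,1],
  [0,0,0,0.001,0.0015,0.001,1],
])

```text
time: 18.27
tcp_pos: [0.5796, -0.2592, 0.0551]
eef_rot: [0.241, 3.132, -0.001]
contact_force: [-0.1, -0.4, -2.0]
finger_gap: 0.0189
finger_force: 59.4
```

Request:
send_rows([
  [0,0,0,0,0,0.0005,1],
  [0,0,0,0,0,0.001,1],
  [0,0,0,0,0,0.001,1],
  [0,0,0,0,0,0.001,1],
])

```text
time: 18.6
tcp_pos: [0.5794, -0.2591, 0.0536]
eef_rot: [-0.241, -3.132, 0.0]
contact_force: [0.9, 0.6, -1.4]
finger_gap: 0.0193
finger_force: 59.4
```

Request:
send_rows([
  [0,0,0,0,0,0.0005,1],
  [0,0,0,0,0,0.001,1],
  [0,0,0,0,0,0.001,1],
  [0,0,0,0,0,0.001,1],
])

```text
time: 18.93
tcp_pos: [0.5795, -0.2592, 0.0531]
eef_rot: [0.241, 3.132, -0.0]
contact_force: [-1.2, -0.4, 2.5]
finger_gap: 0.0196
finger_force: 60.0
```

Contact at the expected height. I'll release and rise.

Request:
send_rows([
  [0,0,0,0,0,0,0.4],
  [0,0,0,0,0,0,0.1],
  [0,0,0,0,0,0,-0.3],
  [0,0,0,0,0,0,-0.6],
  [0,0,0,0,0,0,-1],
])

```text
time: 19.35
tcp_pos: [0.5796, -0.2591, 0.0527]
eef_rot: [0.241, 3.132, -0.0]
contact_force: [-0.3, -0.0, -0.1]
finger_gap: 0.073
finger_force: 0.0
```

Request:
send_rows([
  [0,0,0,0,0,0,-1],
  [0,0,0,0,0,0,-1],
  [0,0,0,0,0,0,-1],
  [0,0,0,0,0,-0.01,-1],
  [0,0,0,0,0,-0.03,-1],
])

```text
time: 19.77
tcp_pos: [0.5777, -0.2581, 0.0812]
eef_rot: [-0.241, -3.128, -0.003]
contact_force: [-0.2, 0.6, -0.1]
finger_gap: 0.0855
finger_force: 0.0
```

Request:
send_rows([
  [0,0,0,0,0,-0.03,-1],
  [0,0,0,0,0,-0.065,-1],
  [0,0,0,0,0,-0.1,-1],
  [0,0,0,0,0,-0.13,-1],
  [0,0,0,0,0,-0.14,-1],
])

```text
time: 20.18
tcp_pos: [0.5819, -0.2604, 0.2291]
eef_rot: [0.24, 3.124, -0.006]
contact_force: [0.8, -0.9, 0.9]
finger_gap: 0.0854
finger_force: 0.0
```

```bash
python3 - <<'E'
from h import *
c=camera("wrist"); t=camera("top")
a=c["image"][80:300,200:440]; b=cv2.resize(t["image"][195:275,165:365],None,fx=4,fy=4,interpolation=cv2.INTER_CUBIC)
a=cv2.resize(a,(262,240)); im=np.zeros((570,800,3),np.uint8); im[:240,:262]=a; im[245:565]=b
cv2.imwrite("pics/f.png",im)
E
```

```text
(no output)
```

View pics/f.png

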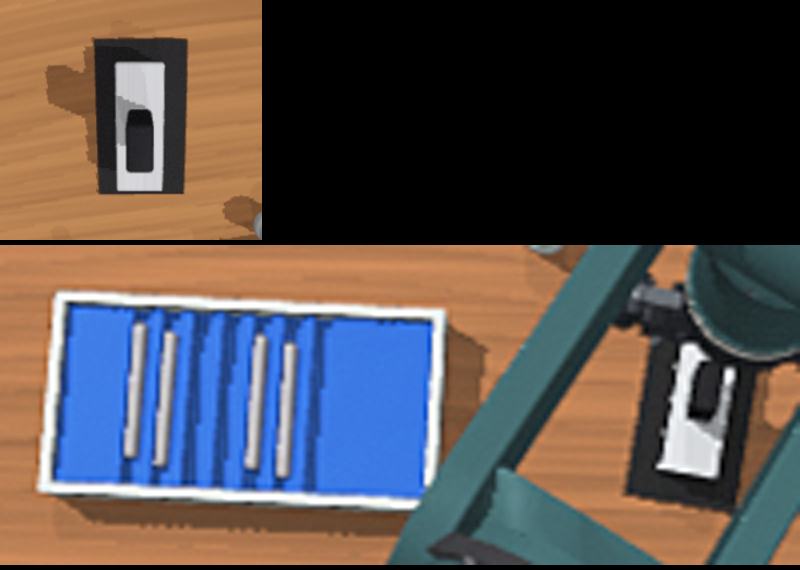

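The final picture shows all four rods parallel, each in its own groove, at (134,390), (165,400), (256,400) and (286,410). The rake is standing in the middle of its mat. I'll hand it in.

```bash
python3 -c "
from rig import *
print(finish_job())"
```

```text
the job is handed in; nothing more can be done
None
```

The job is handed in: the four rods each lie in their own groove (2, 3, 6 and 7), and the rake stands released on the middle of its mat after about 20 s of the 64 s allowed.

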